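# Shut the dark chocolate melter and click its thermostat dial from off to low

### The job

Start the melter with the dark chocolate drops: push its clear sliding cover fully shut by the black tab, and turn its ribbed thermostat dial from off to low, the first click, by stroking a fingertip across the rim so that it ends settled in that click with the pointer straight up. Use light touches only: do not pinch or grip the dial or the tab, and leave the melter with the white drops and the other things on the worktop alone.

Things in the scene. Friction and masses are not known exactly. Their poses are not given: they have to be found in the camera images.
- melter_dark: chocolate melter with DARK brown drops: white box, 150 mm deep (x), 190 wide (y), steel flange on top at 118 mm; fixed. Origin: centre of its underside. Its -x side is the front with grey panel and dial; +y is its left seen from the front, z up. Two steel runners along y (x = -66 and +66 mm, 7 wide, top at 131 mm) carry the clear cover; a rubber buffer stops it at the right (-y) end.
- melter_dark_cover (a joint): clear pane that slides over the right half of the dark melter, m: 0 = fully shut at the melter's right (-y) end, grows as it opens to the melter's left (+y), at most 0.082. About 1.2 N of friction; stays where it is left. The pane's upper face is 126.5 mm above the worktop.
- melter_dark_tab (a point): middle of the top edge of the black upright tab on that cover, 146.5 mm above the worktop; moves with it. The tab is 70 mm long along the melter's x, 6 mm thick along y, 20 mm high above the pane, on a foot 12 mm wide (y) and 3 mm high. The pane measures 125 mm in x and reaches 83 mm from the tab to the melter's left (+y), 9 mm to its right.
- melter_dark_dial (a joint): thermostat dial on the dark melter's front, rad, grows clockwise seen from the front (top moves to the melter's right, -y). Three sprung clicks: 0 off (pointer 45 deg left, white ring), 0.785 low (pointer up, one orange dot), 1.571 high (45 deg right, two dots). About 0.05 N m moves it out of a click; past the crest halfway (0.39, 1.18) it springs into the next by itself.
- melter_dark_dial_top (a point): top of that dial's rim, over its axis, 97 mm above the worktop, 20 mm in front of the melter's front face; does not turn. The dial is a black ribbed cylinder, 54 mm across, axis level along the melter's x, 70 mm up; rim 30 mm long, 6.5 to 36.5 mm in front of the face. From off to low the rim travels 21 mm. Fingertip friction on it is at least 0.5: press with about 5 N.
- melter_white: the same melter with cream-WHITE drops, not needed today: a bystander, fixed, same size and frame.
- melter_white_cover (a joint): cover of the white melter, as above; shut, stays shut.
- melter_white_dial (a joint): dial of the white melter, as above; stands at off and stays there.
- jar_hazel: bystander, loose: screw-lid glass jar, 57 mm wide, 80 mm tall. Origin: centre of its underside, z up.
- nib_bowl: bystander, loose: small steel bowl of cocoa nibs, 72 mm wide, 37 mm tall. Origin: centre of its underside, z up.
- cocoa_jar: bystander, loose: screw-lid glass jar, 63 mm wide, 85 mm tall. Origin: centre of its underside, z up.
- red_box: bystander, loose: red card gift box, 68 x 160 x 47 mm, under the brown one. Origin: centre of its underside, z up.
- brown_box: bystander, loose: brown card gift box, 62 x 140 x 37 mm, lying on the red one. Origin: centre of its underside, z up.

How it is judged:
At the end, for the whole second after the job is handed in: The dark melter's cover is within 4 mm of fully shut; its dial rests within 0.13 rad of low (0.785 rad); the white melter's cover is still shut (under 6 mm) and its dial still at off (under 0.2 rad); no bystander has moved by 15 mm (value of joint melter_dark_cover below 0.004 m and value of joint melter_dark_dial between 0.6554 and 0.9154 rad and velocity of joint melter_dark_dial between -0.05 and 0.05 rad/s and value of joint melter_white_cover below 0.006 m and value of joint melter_white_dial below 0.2 rad and distance of each of jar_hazel, nib_bowl, cocoa_jar, red_box, brown_box from where it was at the start of the episode below 0.015 m); the robot touches nothing.
It fails at once if the dial is pinched or pressed hard (over 30 N between fingers and dial) (contact force between the fingers and melter_dark_dial above 30 N).
It fails at once if the cover or its tab is pinched or forced (over 30 N between fingers and cover) (contact force between the fingers and melter_dark_cover above 30 N).
It fails at once if the white melter's dial or cover is moved (value of joint melter_white_dial above 0.3 rad or value of joint melter_white_cover above 0.01 m).
It fails at once if a bystander is pushed, lifted or carried (20 mm or more) (distance of any of jar_hazel, nib_bowl, cocoa_jar, red_box, brown_box from where it was at the start of the episode above 0.02 m).
It also fails if it takes over 38 s, if anything falls off the work surface, if the arm or the gripper's body presses on something with over 40 N, if the wrist force passes 120 N, or if a joint passes its speed limit or range.

### The arm

A 7-joint arm with a two-finger parallel gripper is mounted at the origin on the work surface; the furniture and walls round the work are solid. World frame = base frame: x ahead of the robot, y to its left, z up, the work surface at z = 0. Lengths are in m, angles in rad, forces in N, time in s.
With the tool pointing down it reaches from about 0.4 to 0.85 m from the base axis. Payload 10.4 kg.
Tool frame: the origin (TCP) lies at the very end of the fingers, on their centre line; the grasp point (between the pads) lies 19 mm behind it (grip_point_offset is the distance from the TCP to the grasp point, in m); z points along the fingers, y is the line along which they close (so a half turn about z gives the same grasp; the last joint's range is limited). The gripper opens to 87 mm and grips with 3 to 60 N. Pads are 19 mm wide; open, the fingers measure 117 mm over their backs; the gripper's body (75 mm by 190 mm) begins 51 mm behind the grasp point.
Start: joints at [-1.125, 0.332, -0.065, 1.46, 0.022, 1.35, -0.088], TCP at [0.282, 0.558, 0.223] pointing down, gripper open.
Joint ranges: [-2.6, 2.6], [-0.5, 2.12], [-1.47, 1.34], [0.16, 2.42], [-1.27, 4.41], [0.06, 2.06], [-2.6, 2.6]. Speed limits (rad/s): [2.22, 2.22, 2.79, 2.79, 3.14, 3.14, 3.14].

### API

Orientations are given as a unit quaternion [x, y, z, w].
In Python, from bench import * gives the robot as it stands.
- The arm moves only by the tool play_rows, never from a script. Its argument "increments" is text: rows parted by semicolons, each of 7 numbers parted by spaces: the turn, a rotation vector about the tool's x, y, z in rad, then the shift along the tool's x, y, z in m, then the opening, from 0 (shut) to 1 (fully open). A call has 1 to 8 rows; each row is the pose to reach, as a shift and turn from the pose commanded when the call began, along the tool's axes at that moment; what a row does not reach only later rows make up. A row lasts 1/10 s, in which the tool goes at most 50 mm and 8.59 degrees, less where a joint would pass 70% of its speed; a pose out of reach is approached as far as the arm can. A call with a gripper value outside its range is refused whole. The fingers move at their own pace and stop on an object; "grip_force" is the grip in N (left out, the last holds). Time passes only in rows, so rows that repeat a pose let the fingers close. It gives the time, the measured TCP pose, the force, the opening and the grip force at its end, in the units of the state.
- read_state(): the state, without advancing time (a new reading comes with each control period).
- camera(name): name is "scene" or "top"; returns a dict with "color" (384x512x3 uint8, red, green, blue), "fx", "fy", "cx", "cy" (pixels), "camera_from_world" (4x4, takes a point from world to camera coordinates). Camera axes: x right, y down, z forward; pixel columns grow to the right and rows downward; lengths in m; the calibration is good to about 2 mm. A picture is of the moment at which its call begins. There is no depth.
- close_job(): hands the job in; it is judged then, once.
The state is a dict: "time": time; "joint_positions": joint angles; "joint_vel": joint speeds; "joint_torque": joint torques, N m; "ee_pos": TCP position; "eef_rot": TCP orientation; "ft_force": force on the tool from outside, world axes, zero at the start; "torque": the same for the moment, N m; "width": finger opening in m; "grip_force": force on a finger pad.
Only numpy, scipy, OpenCV 4.12 (cv2) and the standard library are available. Lean on these libraries where they do the work, as an engineer would, in place of code of your own. Each camera call takes 0.05 s, during which the arm holds its last target. There are 200 camera calls.

## Working session

There is one attempt and no reset: what is moved stays moved. The work goes in short steps, Python scripts to look and compute and a tool call to move; the robot and the scene stay as the last step left them, time stands still between calls to the robot, and variables do not carry over. Pictures are saved under pics/ and viewed, at most 10 in all, crops included, and the job is handed in when it is done.

Besides the shell and the picture viewer there is one more tool, called after "Request:" by a JSON object that holds its "api" and its "payload", one argument or row to a line. play_rows: Moves the arm, as the interface text tells. Its arguments: {"type":"object","properties":{"increments":{"type":"string"},"grip_force":{"type":"number"}},"required":["increments"]}

```bash
mkdir -p pics; python3 - <<'E'
from bench import *
import cv2,numpy as np,pickle
d={}
for n in("scene","top"):
    c=camera(n);d[n]=c;cv2.imwrite(f"pics/{n}0.png",cv2.resize(c["color"][:,:,::-1],(800,600),interpolation=cv2.INTER_CUBIC))
    print(n,c["fx"],c["fy"],c["cx"],c["cy"],np.round(c["camera_from_world"],4).tolist())
pickle.dump(d,open("d0.pkl","wb"))
s=read_state();print(s)
E
```

```text
scene 433.376317221116 433.376317221116 255.21856317362264 184.61484406779545 [[0.817, -0.5766, -0.0045, -0.3743], [-0.2822, -0.393, -0.8752, 0.2466], [0.5028, 0.7163, -0.4838, 1.0643], [0.0, 0.0, 0.0, 1.0]]
top 365.9832305339666 365.9832305339666 257.29086676804457 192.77791275142005 [[-0.0206, -0.9996, -0.0169, 0.0083], [-0.9912, 0.0227, -0.1302, 0.4768], [0.1306, 0.0141, -0.9913, 1.1572], [0.0, 0.0, 0.0, 1.0]]
{'time': 0.1, 'joint_positions': array([-1.12462339,  0.33281225, -0.06470612,  1.46083299,  0.02161992,
        1.3498777 , -0.08852714]), 'joint_vel': array([ 0.00138605, -0.00140502,  0.00153891, -0.00235877, -0.00025404,
        0.00129858, -0.00051417]), 'joint_torque': array([ 1.38195068e-03, -6.24544430e+01,  2.45155580e-02, -3.90715992e+01,
       -6.13163388e-02,  3.65963287e-02,  6.42762711e-05]), 'ee_pos': array([0.28222645, 0.5572818 , 0.2218429 ]), 'eef_rot': array([ 2.32245393e-01,  9.72657029e-01, -6.07469563e-04, -1.08398156e-04]), 'ft_force': array([-0.4148368 ,  0.3607135 ,  0.17282693]), 'torque': array([-0.01574597,  0.01105613, -0.05890506]), 'grip_force': 0.0, 'width': 0.08688035399799099}
```

View pics/scene0.png

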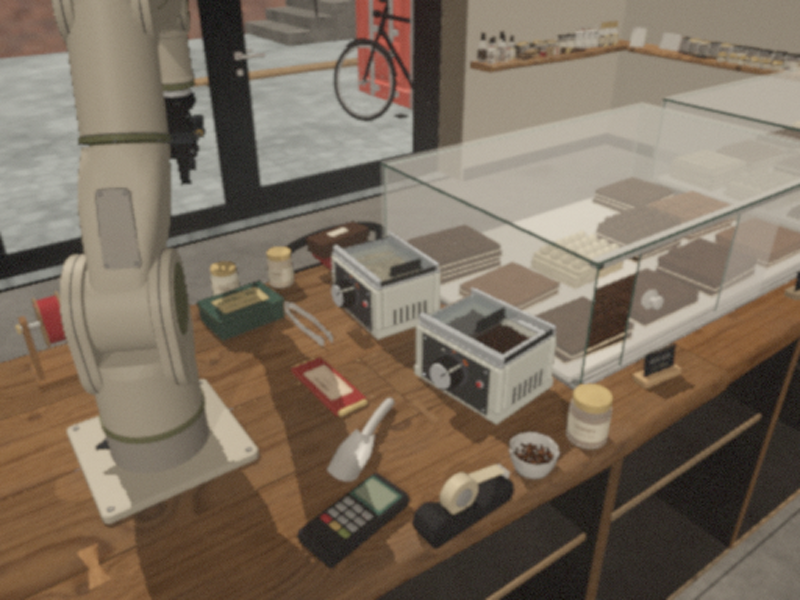

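View pics/top0.png

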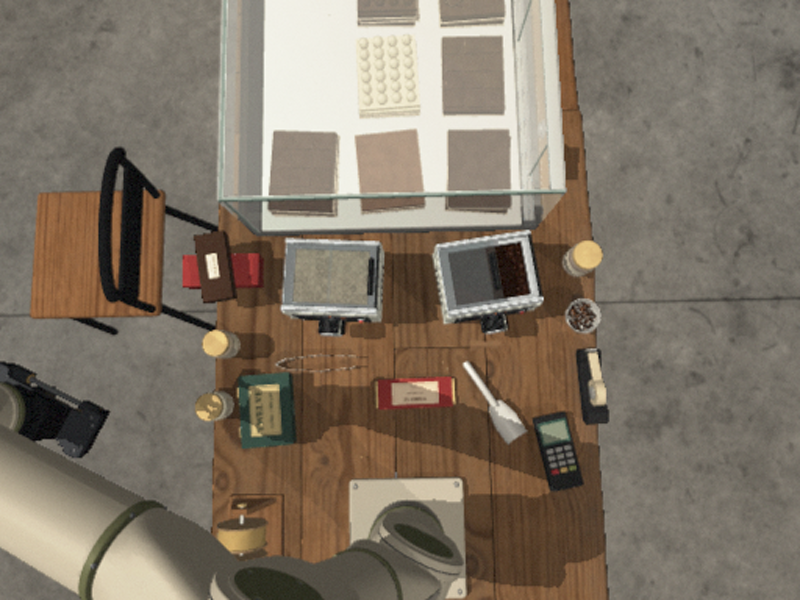

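The dark melter is the right one of the pair in the top view, around (490,277) at the 800-pixel scale. Its cover is open to the left and its dial is at (494,323). I'll take crops for detail.

```bash
python3 - <<'E'
import cv2,pickle
d=pickle.load(open("d0.pkl","rb"))
a=d["top"]["color"][140:220,270:355,::-1];b=d["scene"]["color"][180:270,260:360,::-1]
cv2.imwrite("pics/t1.png",cv2.resize(a,None,fx=7,fy=7,interpolation=cv2.INTER_CUBIC))
cv2.imwrite("pics/s1.png",cv2.resize(b,None,fx=6,fy=6,interpolation=cv2.INTER_CUBIC))
E
```

```text
(no output)
```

View pics/t1.png

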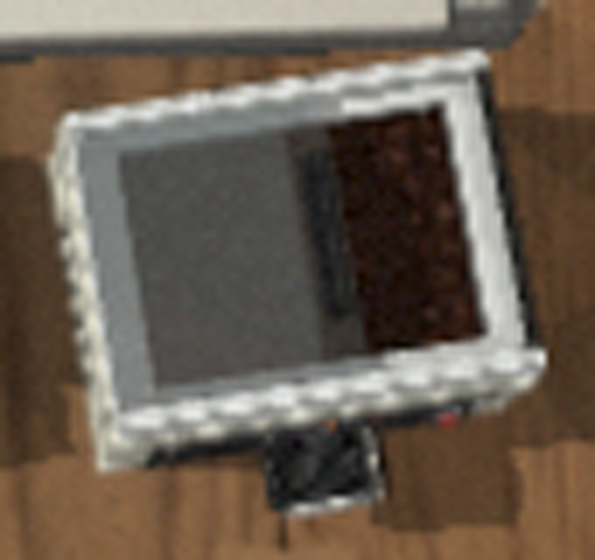

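View pics/s1.png

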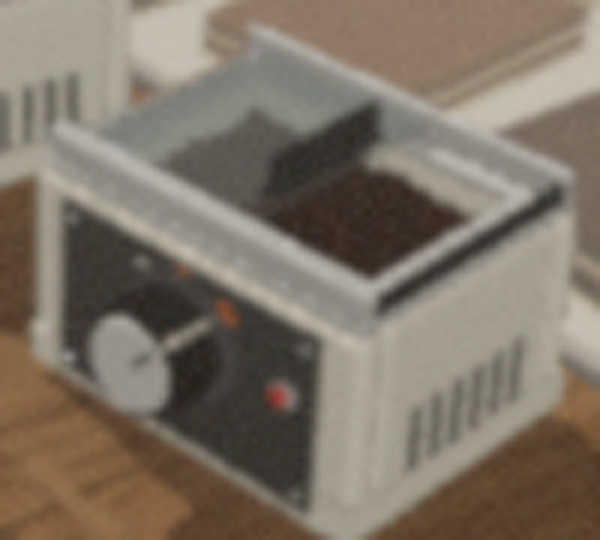

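```bash
cat > h.py <<'E'
import numpy as np
def ray(c,u,v,z):
    T=np.array(c["camera_from_world"]);R,t=T[:3,:3],T[:3,3]
    o=-R.T@t;w=R.T@np.array([(u-c["cx"])/c["fx"],(v-c["cy"])/c["fy"],1]);return o+w*(z-o[2])/w[2]
def proj(c,p):
    q=np.array(c["camera_from_world"])@np.r_[p,1];return np.array([c["fx"]*q[0]/q[2]+c["cx"],c["fy"]*q[1]/q[2]+c["cy"]])
E
python3 - <<'E'
from bench import *
from h import *
import cv2,pickle
d=pickle.load(open("d0.pkl","rb"))
im=np.mean([camera("scene")["color"].astype(float) for _ in range(8)],0).astype(np.uint8)
a=im[220:255,265:305,::-1];b=im[168:203,205:245,::-1]
cv2.imwrite("pics/dials.png",cv2.resize(np.hstack([a,b]),None,fx=10,fy=10,interpolation=cv2.INTER_CUBIC))
# t1.png px -> top px: x/7+270, y/7+140 ; runner top corners at .131
t=d["top"];P=lambda x,y,z:ray(t,(x+.5)/7-.5+270,(y+.5)/7-.5+140,z)
c={k:P(*v) for k,v in dict(bl=(68,122,.131),br=(485,60,.131),fl=(118,420,.131),fr=(543,358,.131)).items()}
for k,v in c.items():print(k,v.round(4))
for e in(("bl","br"),("fl","fr"),("bl","fl"),("br","fr")):
    w=c[e[1]]-c[e[0]];print(e,np.linalg.norm(w).round(4),np.degrees(np.arctan2(w[1],w[0])).round(2))
C=sum(c.values())/4;print("centre",C)
print("tab",P(316,152,.1465),P(343,312,.1465))
print("dialfront",P(285,513,.07),P(380,497,.07))
E
```

```text
bl [ 0.5707 -0.0719  0.131 ]
br [ 0.5935 -0.2517  0.131 ]
fl [ 0.4414 -0.0894  0.131 ]
fr [ 0.4638 -0.2698  0.131 ]
('bl', 'br') 0.1813 -82.77
('fl', 'fr') 0.1818 -82.94
('bl', 'fl') 0.1304 -172.31
('br', 'fr') 0.131 -172.08
centre [ 0.51735269 -0.17070329  0.131     ]
tab [ 0.55161108 -0.17535829  0.1465    ] [ 0.48305787 -0.18382661  0.1465    ]
dialfront [ 0.40497912 -0.16617741  0.07      ] [ 0.41117206 -0.20857097  0.07      ]
```

View pics/dials.png

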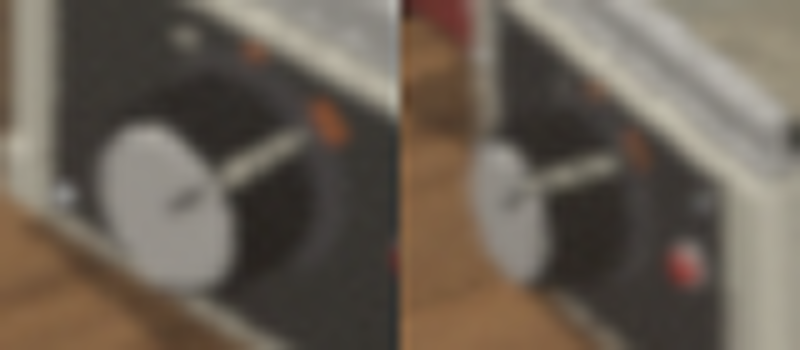

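```bash
python3 - <<'E'
from h import *
import pickle
d=pickle.load(open("d0.pkl","rb"));s=d["scene"];t=d["top"]
C=np.array([.5174,-.1707,0]);a=np.radians(7.3);R=np.array([[np.cos(a),-np.sin(a),0],[np.sin(a),np.cos(a),0],[0,0,1]])
W=lambda x,y,z:C+R@np.array([x,y,z])
cs=lambda p:((proj(s,p)-[265,220]+.5)*10-.5).round()
ct=lambda p:((proj(t,p)-[270,140]+.5)*7-.5).round()
for yd in(0,-.005):
  print("cap centre",yd,cs(W(-.1115,yd,.07)),ct(W(-.1115,yd,.07)),"extents",ct(W(-.1115,yd+.027,.07)),ct(W(-.1115,yd-.027,.07)))
  for g in(-45,0,45):
    r=np.radians(g);p=lambda x,q:W(x,yd-q*np.sin(r),.07+q*np.cos(r))
    print(g,"rim front",cs(p(-.1115,.027)),"rim back",cs(p(-.0815,.027)),"panel mark",cs(p(-.075,.036)))
E
```

```text
cap centre 0 [160. 214.] [327. 508.] extents [267. 517.] [387. 499.]
-45 rim front [108. 120.] rim back [190.  74.] panel mark [191.  34.]
0 rim front [162. 126.] rim back [245.  80.] panel mark [263.  41.]
45 rim front [216. 185.] rim back [298. 137.] panel mark [335. 117.]
cap centre -0.005 [174. 222.] [338. 506.] extents [278. 515.] [398. 497.]
-45 rim front [122. 128.] rim back [204.  83.] panel mark [205.  42.]
0 rim front [176. 135.] rim back [259.  88.] panel mark [278.  49.]
45 rim front [231. 194.] rim back [313. 146.] panel mark [350. 126.]
```

Pose estimate for the dark melter: centre (0.517, -0.171), yaw 7.3°. The tab sits near local y = -9 mm and the dial axis near local y = 0. I'll close the fingers and move across while turning the tool to line up with the melter.

Request:
{"api": "play_rows", "payload": {
  "increments": "0 0 -0.074 -0.035 -0.032 0 0; 0 0 -0.149 -0.071 -0.064 0 0; 0 0 -0.224 -0.106 -0.096 0 0; 0 0 -0.298 -0.142 -0.128 0 0; 0 0 -0.373 -0.178 -0.16 0 0; 0 0 -0.448 -0.213 -0.192 0 0; 0 0 -0.522 -0.248 -0.224 0 0; 0 0 -0.597 -0.284 -0.256 0 0",
  "grip_force": 5
}}

```text
time: 1.3
ee_pos: [0.4204, 0.1991, 0.2229]
eef_rot: [-0.066, 0.998, 0.0, 0.0]
ft_force: [1.3, 0.9, 0.9]
width: 0.0309
grip_force: 0.0
```

Request:
{"api": "play_rows", "payload": {
  "increments": "0 0 0 -0.006 -0.044 0 0; 0 0 0 -0.012 -0.088 0 0; 0 0 0 -0.018 -0.132 0 0; 0 0 0 -0.023 -0.176 0 0; 0 0 0 -0.029 -0.22 0 0; 0 0 0 -0.035 -0.264 0 0; 0 0 0 -0.041 -0.308 0 0; 0 0 0 -0.046 -0.348 0 0"
}}

```text
time: 2.1
ee_pos: [0.5104, -0.1406, 0.2229]
eef_rot: [-0.064, 0.998, -0.0, 0.0]
ft_force: [0.6, 0.3, -0.3]
width: 0.0006
grip_force: 0.0
```

Request:
{"api": "play_rows", "payload": {
  "increments": "0 0 0 0 0 0 0;0 0 0 0 0 0.03 0;0 0 0 0 0 0.06 0;0 0 0 0 0 0.075 0; 0 0 0 0 0 0.083 0; 0 0 0 0 0 0.088 0; 0 0 0 0 0 0.088 0"
}}

```text
time: 2.8
ee_pos: [0.5103, -0.1382, 0.1346]
eef_rot: [-0.064, 0.998, 0.0, 0.0]
ft_force: [0.4, -0.3, 1.5]
width: 0.0001
grip_force: 0.0
```

```bash
python3 - <<'E'
from bench import *
from h import *
import cv2
s=read_state();print(s["time"],s["ee_pos"],s["eef_rot"],s["ft_force"],s["width"],s["joint_positions"].round(2))
a=camera("scene")["color"][130:265,220:370,::-1];cv2.imwrite("pics/p1.png",cv2.resize(a,None,fx=4,fy=4,interpolation=cv2.INTER_CUBIC))
E
```

```text
2.8 [ 0.51029801 -0.1381863   0.13463881] [-6.41834367e-02  9.97938114e-01  5.38059338e-05  6.24590617e-05] [ 0.38491067 -0.29674676  1.46918044] 5.5583352892348264e-05 [-0.31  0.2   0.54  1.85 -0.11  1.12  1.98]
```

View pics/p1.png

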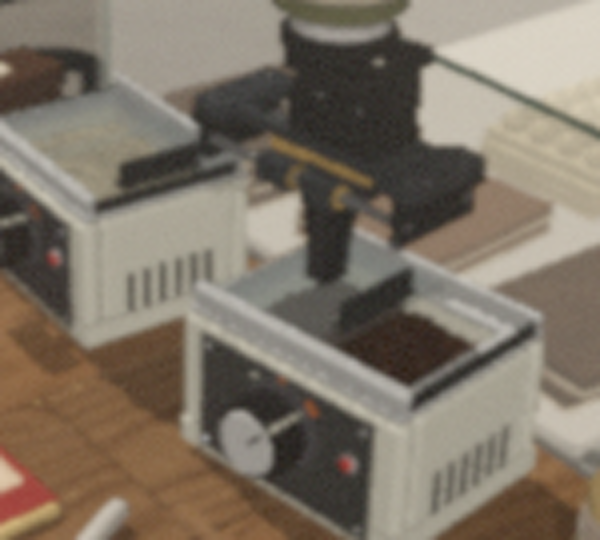

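Fingers are left of the tab, clear of the pane. Pushing now.

Request:
{"api": "play_rows", "payload": {
  "increments": "0 0 0 0 -0.008 0 0;0 0 0 0 -0.016 0 0;0 0 0 0 -0.024 0 0;0 0 0 0 -0.032 0 0;0 0 0 0 -0.040 0 0;0 0 0 0 -0.048 0 0;0 0 0 0 -0.056 0 0;0 0 0 0 -0.064 0 0"
}}

```text
time: 3.65
ee_pos: [0.5186, -0.2024, 0.1346]
eef_rot: [-0.064, 0.998, 0.0, 0.0]
ft_force: [0.2, 1.4, 1.0]
width: 0.0003
grip_force: 0.7
```

Request:
{"api": "play_rows", "payload": {
  "increments": "0 0 0 0 -0.004 0 0;0 0 0 0 -0.008 0 0;0 0 0 0 -0.011 0 0;0 0 0 0 -0.014 0 0;0 0 0 0 -0.016 0 0"
}}

```text
time: 4.15
ee_pos: [0.5204, -0.2178, 0.1344]
eef_rot: [-0.064, 0.998, 0.0, -0.0]
ft_force: [-0.2, 1.5, 0.8]
width: 0.0004
grip_force: 0.6
```

Request:
{"api": "play_rows", "payload": {
  "increments": "0 0 0 0 -0.002 0 0;0 0 0 0 -0.004 0 0;0 0 0 0 -0.006 0 0;0 0 0 0 -0.008 0 0"
}}

```text
time: 4.55
ee_pos: [0.5215, -0.2257, 0.1345]
eef_rot: [-0.064, 0.998, 0.0, -0.0]
ft_force: [-0.4, 1.5, -0.3]
width: 0.0005
grip_force: 0.6
```

Request:
{"api": "play_rows", "payload": {
  "increments": "0 0 0 0 -0.0015 0 0;0 0 0 0 -0.003 0 0"
}}

```text
time: 4.75
ee_pos: [0.5218, -0.2287, 0.1345]
eef_rot: [-0.064, 0.998, 0.0, -0.0]
ft_force: [0.6, 1.2, -1.2]
width: 0.0004
grip_force: 0.6
```

Request:
{"api": "play_rows", "payload": {
  "increments": "0 0 0 0 -0.0015 0 0;0 0 0 0 -0.003 0 0"
}}

```text
time: 4.95
ee_pos: [0.5223, -0.2316, 0.1345]
eef_rot: [-0.064, 0.998, 0.0, 0.0]
ft_force: [0.8, 2.1, -0.7]
width: 0.0004
grip_force: 0.6
```

Request:
{"api": "play_rows", "payload": {
  "increments": "0 0 0 0 -0.001 0 0;0 0 0 0 -0.002 0 0"
}}

```text
time: 5.15
ee_pos: [0.5225, -0.2336, 0.1345]
eef_rot: [-0.064, 0.998, 0.0, 0.0]
ft_force: [1.4, 1.1, -0.7]
width: 0.0009
grip_force: 0.6
```

Request:
{"api": "play_rows", "payload": {
  "increments": "0 0 0 0 -0.001 0 0;0 0 0 0 -0.002 0 0"
}}

```text
time: 5.35
ee_pos: [0.5228, -0.2356, 0.1345]
eef_rot: [-0.064, 0.998, 0.0, 0.0]
ft_force: [-0.3, 2.2, -0.4]
width: 0.0002
grip_force: 0.6
```

Request:
{"api": "play_rows", "payload": {
  "increments": "0 0 0 0 -0.001 0 0;0 0 0 0 -0.002 0 0"
}}

```text
time: 5.55
ee_pos: [0.5229, -0.2366, 0.1345]
eef_rot: [-0.064, 0.998, 0.001, -0.0]
ft_force: [-1.4, 7.7, 2.2]
width: 0.0004
grip_force: 3.8
```

Request:
{"api": "play_rows", "payload": {
  "increments": "0 0 0 0 -0.001 0 0;0 0 0 0 -0.002 0 0"
}}

```text
time: 5.75
ee_pos: [0.5229, -0.2368, 0.1344]
eef_rot: [-0.065, 0.998, 0.002, -0.001]
ft_force: [-6.1, 14.2, 7.4]
width: 0.0006
grip_force: 7.5
```

Request:
{"api": "play_rows", "payload": {
  "increments": "0 0 0 0 -0.001 0 0;0 0 0 0 -0.002 0 0"
}}

```text
time: 5.95
ee_pos: [0.523, -0.2368, 0.1344]
eef_rot: [-0.066, 0.998, 0.004, -0.001]
ft_force: [-9.3, 20.5, 12.0]
width: 0.0004
grip_force: 11.1
```

Buffer reached, firm stop at about 20 N. Backing off, lifting and moving over the dial.

Request:
{"api": "play_rows", "payload": {
  "increments": "0 0 0 0 0.025 0 0;0 0 0 0 0.035 -0.03 0;0 0 0 0.01 0.045 -0.06 0;0 0 0 0.04 0.065 -0.06 0;0 0 0 0.075 0.083 -0.06 0;0 0 0 0.094 0.083 -0.06 0;0 0 0 0.094 0.083 -0.06 0"
}}

```text
time: 6.65
ee_pos: [0.4178, -0.1718, 0.1948]
eef_rot: [-0.063, 0.998, 0.001, 0.001]
ft_force: [0.9, -0.3, 0.5]
width: 0.0004
grip_force: 0.0
```

Request:
{"api": "play_rows", "payload": {
  "increments": "0 0 0 0 0 0.03 0;0 0 0 0 0 0.06 0;0 0 0 0 0 0.078 0;0 0 0 0 0 0.088 0;0 0 0 0 0 0.088 0"
}}

```text
time: 7.15
ee_pos: [0.4194, -0.1715, 0.1057]
eef_rot: [-0.064, 0.998, -0.0, -0.001]
ft_force: [0.2, -0.2, 0.8]
width: 0.0004
grip_force: 0.0
```

```bash
python3 - <<'E'
from bench import *
from h import *
import cv2
s=read_state();print(s["time"],s["ee_pos"],s["eef_rot"],s["ft_force"],s["width"])
a=camera("scene")["color"][165:265,240:370,::-1];b=camera("top")["color"][140:240,270:355,::-1]
cv2.imwrite("pics/p2.png",cv2.resize(np.hstack([a,b]),None,fx=3.7,fy=3.7,interpolation=cv2.INTER_CUBIC))
E
```

```text
7.15 [ 0.41937268 -0.17148106  0.10569059] [-6.38692667e-02  9.97957773e-01 -1.90401087e-04 -9.81346391e-04] [ 0.24109218 -0.19543254  0.75282949] 0.00044357582814899164
```

View pics/p2.png

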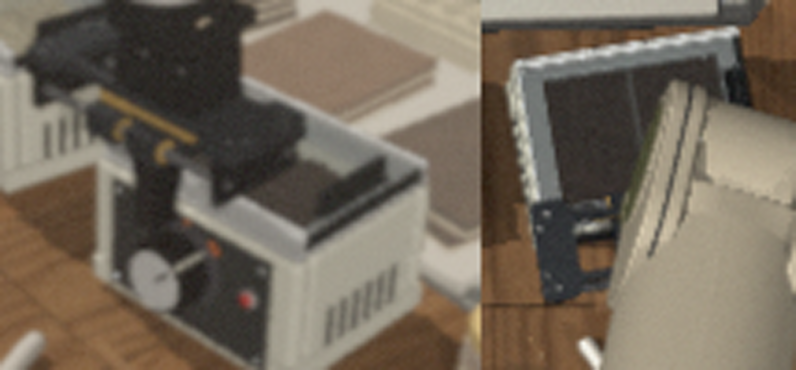

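The cover is at the right end, and the finger hovers above the dial. Next I lower to light contact.

Request:
{"api": "play_rows", "payload": {
  "increments": "0 0 0 0 0 0.003 0;0 0 0 0 0 0.006 0;0 0 0 0 0 0.008 0;0 0 0 0 0 0.009 0"
}}

```text
time: 7.65
ee_pos: [0.4197, -0.1712, 0.0975]
eef_rot: [-0.064, 0.998, 0.0, 0.0]
ft_force: [0.3, -0.1, 0.4]
width: 0.0006
grip_force: 0.0
```

Request:
{"api": "play_rows", "payload": {
  "increments": "0 0 0 0 0 0.001 0;0 0 0 0 0 0.001 0"
}}

```text
time: 7.85
ee_pos: [0.4197, -0.1712, 0.0967]
eef_rot: [-0.064, 0.998, 0.0, 0.0]
ft_force: [-0.8, -0.2, 3.0]
width: 0.0007
grip_force: 1.3
```

Request:
{"api": "play_rows", "payload": {
  "increments": "0 0 0 0 0 0.0008 0;0 0 0 0 0 0.001 0"
}}

```text
time: 8.05
ee_pos: [0.4199, -0.1712, 0.0962]
eef_rot: [-0.064, 0.998, 0.0, 0.0]
ft_force: [-4.5, 1.7, 14.5]
width: 0.0001
grip_force: 7.0
```

Request:
{"api": "play_rows", "payload": {
  "increments": "0 0 0 0 0 -0.0004 0;0 0 0 0 -0.002 -0.0004 0;0 0 0 0 -0.004 -0.0004 0"
}}

```text
time: 8.35
ee_pos: [0.4204, -0.1748, 0.0966]
eef_rot: [-0.064, 0.998, 0.0, 0.0]
ft_force: [-5.1, 2.9, 15.2]
width: 0.0004
grip_force: 7.6
```

Request:
{"api": "play_rows", "payload": {
  "increments": "0 0 0 0 -0.002 -0.0003 0;0 0 0 0 -0.004 -0.0003 0;0 0 0 0 -0.006 -0.0003 0"
}}

```text
time: 8.65
ee_pos: [0.4213, -0.1814, 0.0972]
eef_rot: [-0.064, 0.998, 0.0, 0.0]
ft_force: [-5.2, 0.9, 13.8]
width: 0.0007
grip_force: 7.0
```

Request:
{"api": "play_rows", "payload": {
  "increments": "0 0 0 0 -0.002 -0.0003 0;0 0 0 0 -0.004 -0.0003 0;0 0 0 0 -0.006 -0.0003 0"
}}

```text
time: 8.95
ee_pos: [0.4222, -0.1878, 0.0973]
eef_rot: [-0.064, 0.998, -0.0, 0.001]
ft_force: [-2.7, -1.6, 7.6]
width: 0.0007
grip_force: 4.0
```

Past the crest: the tangential force has reversed sign. I'll finish the travel and lift.

Request:
{"api": "play_rows", "payload": {
  "increments": "0 0 0 0 -0.002 0 0;0 0 0 0 -0.004 0 0;0 0 0 0 -0.004 -0.002 0;0 0 0 0 -0.004 -0.03 0;0 0 0 0 -0.004 -0.07 0;0 0 0 0.04 0.0 -0.11 0;0 0 0 0.08 0.04 -0.15 0;0 0 0 0.08 0.08 -0.15 0"
}}

```text
time: 9.75
ee_pos: [0.3339, -0.1263, 0.2471]
eef_rot: [-0.061, 0.998, -0.0, 0.002]
ft_force: [2.6, 1.0, -0.2]
width: 0.0005
grip_force: 0.0
```

```bash
python3 - <<'E'
from bench import *
from h import *
import cv2
s=read_state();print(s["time"],s["ee_pos"],s["ft_force"])
im=np.mean([camera("scene")["color"].astype(float) for _ in range(6)],0).astype(np.uint8)
a=cv2.resize(im[220:255,265:305,::-1],None,fx=10,fy=10,interpolation=cv2.INTER_CUBIC)
b=cv2.resize(camera("top")["color"][125:225,180:400,::-1],(400,182));b=cv2.copyMakeBorder(b,0,168,0,0,cv2.BORDER_CONSTANT)
cv2.imwrite("pics/p3.png",np.hstack([a,b]))
E
```

```text
9.75 [ 0.33386957 -0.1263339   0.24713468] [ 2.59171034  1.03647405 -0.16409467]
```

View pics/p3.png

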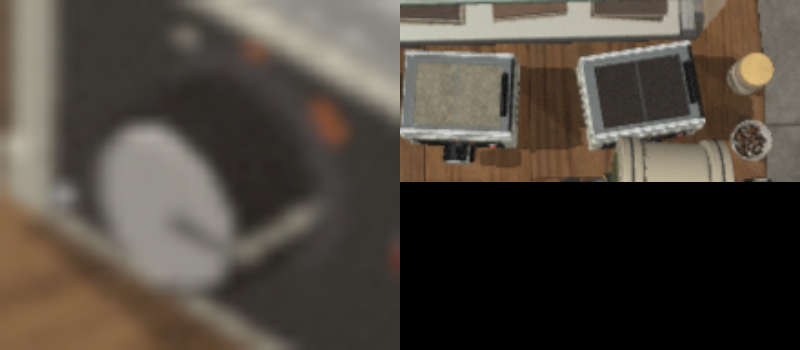

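The rim line has turned one full click, exactly 45° clockwise: its front end is at about (240,258) and I predicted (237,261). The cover is shut, and the bowl and jar are where they were. The line started 45° right of where the text puts "off". The white dial, which is stated to be at off, shows the same offset. So this click is low, and I'm handing in.

```bash
python3 -c "
from bench import *
print(close_job())"
```

```text
the job is handed in; nothing more can be done
None
```

I pushed the dark melter's cover fully shut against its buffer and turned its dial one click clockwise; I handed the job in without seeing a verdict. The dial's marker line now points right rather than straight up. I took this click as low because the line started where the untouched white dial's, stated to be at off, still stands.

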